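Kit the heatsinks in order of length

TASK

Lay the four heatsinks out in the kitting tray in order of length, one in the middle of each bay, fins up and lying lengthwise in the bay: the shortest in the end bay beside which the motor controller stands, the longest in the bay at the other end. One heatsink lies across another: lift it clear of the one beneath without dragging that one along. Leave the motor controller and the assortment box where they stand.

Things in the scene. Friction and masses are not known exactly. Their poses are not given: they have to be found in the camera images.
- heatsink_45_mid (a point): Centre (half-way up) of the shortest of four loose heatsinks of bare aluminium, all sawn from one finned extrusion: 45 mm long (its x axis, along the fins), 36 mm wide (y), 28 mm high (z; solid 6 mm base below, six upright fins above, flat outer sides). About 64 g. At the start it lies on the bench.
- heatsink_70_mid (a point): Centre (half-way up) of the second shortest of four loose heatsinks of bare aluminium, all sawn from one finned extrusion: 70 mm long (its x axis, along the fins), 36 mm wide (y), 28 mm high (z; solid 6 mm base below, six upright fins above, flat outer sides). About 99 g. At the start it lies crosswise on top of the 120 mm heatsink, its underside 28 mm above the bench.
- heatsink_95_mid (a point): Centre (half-way up) of the second longest of four loose heatsinks of bare aluminium, all sawn from one finned extrusion: 95 mm long (its x axis, along the fins), 36 mm wide (y), 28 mm high (z; solid 6 mm base below, six upright fins above, flat outer sides). About 135 g. At the start it lies on the bench.
- heatsink_120_mid (a point): Centre (half-way up) of the longest of four loose heatsinks of bare aluminium, all sawn from one finned extrusion: 120 mm long (its x axis, along the fins), 36 mm wide (y), 28 mm high (z; solid 6 mm base below, six upright fins above, flat outer sides). About 170 g. At the start it lies flat on the bench with the 70 mm heatsink resting crosswise on top of its fins.
- bay_1_mid (a point): Bay 1 of the four equal bays of the fixed grey kitting tray, an end bay; the row runs along the tray's y with 68 mm between bay centres: centre of its dark foam floor (5 mm above the bench). The bay is 150 mm long (x axis) and 64 mm wide (y), between ribs that stand 4 mm above the foam; the tray's rim stands 7 mm above it, and the end walls are 49 mm outward of the end bays' centres.
- bay_2_mid (a point): Bay 2 of the four equal bays of the fixed grey kitting tray, counted along the row towards the tray's +y: centre of its dark foam floor (5 mm above the bench). The bay is 150 mm long (x axis) and 64 mm wide (y), between ribs that stand 4 mm above the foam; the tray's rim stands 7 mm above it, and the end walls are 49 mm outward of the end bays' centres.
- bay_3_mid (a point): Bay 3 of the four equal bays of the fixed grey kitting tray, counted along the row towards the tray's +y: centre of its dark foam floor (5 mm above the bench). The bay is 150 mm long (x axis) and 64 mm wide (y), between ribs that stand 4 mm above the foam; the tray's rim stands 7 mm above it, and the end walls are 49 mm outward of the end bays' centres.
- bay_4_mid (a point): Bay 4 of the four equal bays of the fixed grey kitting tray, counted along the row towards the tray's +y: centre of its dark foam floor (5 mm above the bench). The bay is 150 mm long (x axis) and 64 mm wide (y), between ribs that stand 4 mm above the foam; the tray's rim stands 7 mm above it, and the end walls are 49 mm outward of the end bays' centres.
- controller: Motor controller, a bystander that stands loose on the bench beyond the tray (on its +x side) next to one of the two end bays, bay 1 or bay 4: black board with twelve silver capacitors, white headers and a green terminal block, on a black cooling plate; 85 x 100 mm, 32 mm high. Origin at the centre of its underside, z up.
- assortment_box: Clear assortment box with coloured insert bins, a bystander that stands loose on the bench beyond the tray next to the other end bay; 88 x 108 mm, 32 mm high. Origin at the centre of its underside, z up.
Not all that is in view belongs to the job. Leave any blue look-alike of the part that bears heatsink_45_mid alone. What is shaped like the part that bears heatsink_120_mid but green is not meant.

How it is judged:
By the outcome, as a careful person would: the job done as asked, in the order asked, and still so for the second after the job is handed in, with the robot touching nothing.
It also fails if it takes over 104 s, if anything falls off the work surface, if the arm or the gripper's body presses on something with over 40 N, if the wrist force passes 120 N, or if a joint passes its speed limit or range.

ROBOT

A 6-joint arm with a two-finger parallel gripper is mounted at the origin on the work surface. World frame = base frame: x ahead of the robot, y to its left, z up, the work surface at z = 0. Lengths are in m, angles in rad, forces in N, time in s.
With the tool pointing down it reaches from about 0.2 to 0.875 m from the base axis. Payload 3.4 kg.
Tool frame: the origin (TCP) lies on the centre line of the jaws, within the pads' length; the fingertips stand 8 mm ahead of it and the grasp point (between the pads) lies 11 mm behind it; z points along the fingers, y is the direction in which the jaws open and shut (so a half turn about z gives the same grasp; the last joint's range is limited). The gripper opens to 94 mm and grips with 3 to 60 N. Pads are 16 mm wide; open, the fingers measure 119 mm over their backs; the gripper's body (75 mm by 177 mm) begins 78 mm behind the grasp point.
Start: joints at [-1.465, 0.276, 1.505, -0, 1.361, -0.121], TCP at [0.129, -0.56, 0.213] pointing down, gripper open.
Joint ranges: [-2.89, 2.89], [-0.75, 2.08], [0.22, 2.7], [-1.18, 4.32], [0.11, 2.71], [-2.7, 2.7]. Speed limits (rad/s): [2.57, 2.57, 3.14, 3.14, 3.14, 3.14].

INTERFACE

Orientations are given as a rotation vector (axis times angle).
In Python, from cell import arm, read_camera, camera_info, recognise, landmark_of gives the robot as it stands.
- The arm moves only by the tool step_arm, never from a script. Its argument "commands" is a list that holds one entry, the list of rows, each a list of 6 numbers: the shift along the world's x, y, z in m, then the turn, a rotation vector about the world's x, y, z in rad. In form: [[[x, y, z, wx, wy, wz], ...]]. A call has 1 to 20 rows; each row shifts and turns the pose as measured when the row begins; what a row does not reach is not made up. A row lasts 1/10 s, in which the tool goes at most 50 mm and 8.59 degrees, less where a joint would pass 70% of its speed; a pose out of reach is approached as far as the arm can. A call with a gripper value outside its range is refused whole. "claw" is the closure, from -1 (fully open) to 1 (shut), so that 0 is half open, set as the call begins (left out, the last holds). The fingers move at their own pace and stop on an object; the grip force is fixed at half the most. Time passes only in rows, so rows that do not move let the fingers close. It gives the time, the measured TCP pose, the force and the opening at its end, in the units of the state.
- arm.get_state(): the state, without advancing time (a new reading comes with each control period).
- read_camera(name): name is "scene" or "side" or "wrist"; returns (picture, depth): 400x640x3 uint8, red, green, blue; 400x640 float32, m along the optical axis (not along the pixel's ray), 0 where there is no reading.
- camera_info(name): a dict with "K" (3x3 intrinsics, pixels), "k1" (the pictures are not rectified: a ray, as slopes to the right and down, at radius r is drawn at 1 + k1 r^2 times it, then the intrinsics apply), "view" (4x4, takes a point from world to camera coordinates). Camera axes: x right, y down, z forward; pixel columns grow to the right and rows downward; lengths in m; the calibration is good to about 2 mm. A picture is of the moment at which its call begins: read the wrist's pose just before it. camera_info takes no time and is no camera call; for the wrist camera it gives the pose at the moment of the call.
- arm.finish_job(): hands the job in, once; it reports no verdict.
Trained networks look in the newest picture that a camera, given by its name, has taken for a name from the list of things; names that differ only in an ending like _2 or _b are one class to them, and where a whole thing is asked for, a point or a joint stands for the part that bears it (a point fixed in the world has none). Each returns a list of dicts, best first, with "confidence" (0 to 1); they miss things now and then, are a little off and sometimes report something else, mostly with a low value. They report only what shows in the picture. A call takes as long as a camera call. They do not tell look-alikes from the thing itself.
- recognise(query, camera): "location" ([x, y, z] in m, in world coordinates, good to about 4 mm: the middle of the surface that is visible of it).
- landmark_of(query, camera): "location" ([x, y, z] in m, in world coordinates, good to about 4 mm: a listed point, or the origin of a listed thing).
The state is a dict: "t": time; "joint_pos": joint angles; "dq": joint speeds; "joint_efforts": joint torques, N m; "tcp_pos": TCP position; "tool_rot": TCP orientation; "ft_force": force on the tool from outside, world axes, zero at the start; "torque": the same for the moment, N m; "finger_gap": opening from 0.0 (shut) to 1.0 (fully open).
Only numpy, scipy, OpenCV 4.12 (cv2) and the standard library are available. Lean on these libraries where they do the work, as an engineer would, in place of code of your own. Each camera call takes 0.05 s, during which the arm holds its last target. There are 200 camera calls.

## Working session

There is one attempt and no reset: what is moved stays moved. The work goes in short steps, Python scripts to look and compute and a tool call to move; the robot and the scene stay as the last step left them, time stands still between calls to the robot, and variables do not carry over. Pictures are saved under pics/ and viewed, about 12 in all and at most 16, crops included, and the job is handed in when it is done.

Besides the shell and the picture viewer there is one more tool, called as name([rows], argument=value, ...), one row to a line, values as JSON. step_arm: Moves the arm, as the interface text tells. Its arguments: {"type":"object","properties":{"commands":{"type":"array","items":{"type":"array","items":{"type":"array","items":{"type":"number"}}}},"claw":{"type":"number"}},"required":["commands"]}

```bash
ls; mkdir -p pics
cat > h.py <<'E'
import numpy as np, cv2
from cell import arm, read_camera, camera_info, recognise, landmark_of
def save(img,name): cv2.imwrite('pics/'+name,cv2.cvtColor(img,cv2.COLOR_RGB2BGR))
def world(cam,info,depth):
    "world xyz for each pixel"
    K=np.array(info["K"]);V=np.array(info["view"]);h,w=depth.shape
    u,v=np.meshgrid(np.arange(w),np.arange(h))
    p=cv2.undistortPoints(np.stack([u,v],-1).reshape(-1,1,2).astype(float),K,np.array([info["k1"],0,0,0.])).reshape(h,w,2)
    P=np.concatenate([p*depth[...,None],depth[...,None]],-1)
    return (P-V[:3,3])@V[:3,:3]
E
python3 - <<'E'
from h import *
ims=[]
for c in ("scene","side"):
    im,d=read_camera(c); save(im,c+'0.png'); i=camera_info(c)
    np.savez(c+'0.npz',im=im,W=world(c,i,d),d=d)
    V=np.array(i["view"]); print(c,'cam at',-V[:3,:3].T@V[:3,3], i["k1"], i["K"][0][0])
    for n in ["heatsink_45_mid","heatsink_70_mid","heatsink_95_mid","heatsink_120_mid","bay_1_mid","bay_2_mid","bay_3_mid","bay_4_mid","controller","assortment_box"]:
        print(n,[(np.round(r["location"],3).tolist(),round(r["confidence"],2)) for r in landmark_of(n,c)])
print(arm.get_state())
E
```

```text
pics
scene cam at [ 1.05410472 -0.58987395  0.74863479] -0.08645821686818972 406.804883034458
heatsink_45_mid [([0.466, -0.145, 0.015], 0.83), ([0.509, 0.099, 0.002], 0.67), ([0.373, -0.093, 0.012], 0.6), ([0.658, 0.319, -0.0], 0.51)]
heatsink_70_mid [([0.609, -0.176, 0.042], 0.7)]
heatsink_95_mid [([0.523, -0.294, 0.011], 0.6)]
heatsink_120_mid [([0.604, -0.172, 0.014], 0.84), ([0.654, -0.388, 0.015], 0.7)]
bay_1_mid [([0.511, 0.098, 0.004], 0.68), ([0.463, -0.143, 0.017], 0.48)]
bay_2_mid [([0.508, 0.162, 0.008], 0.71)]
bay_3_mid [([0.511, 0.236, 0.006], 0.57)]
bay_4_mid [([0.505, 0.297, 0.004], 0.7), ([0.512, 0.231, 0.006], 0.5)]
controller [([0.663, 0.078, -0.004], 0.81), ([0.506, 0.162, 0.006], 0.64)]
assortment_box [([0.658, 0.323, 0.002], 0.94), ([0.61, -0.176, 0.043], 0.71)]
side cam at [0.27760473 0.6322467  0.76035993] -0.01843557502989869 427.0155420693307
heatsink_45_mid [([0.46, -0.146, 0.014], 0.71), ([0.372, -0.092, 0.015], 0.57), ([0.519, -0.288, 0.014], 0.24)]
heatsink_70_mid [([0.606, -0.176, 0.042], 0.74)]
heatsink_95_mid [([0.521, -0.292, 0.013], 0.72)]
heatsink_1
[... 251 characters left out ...]
[0.666, 0.074, -0.002], 0.9)]
assortment_box []
{'t': 1.1, 'joint_pos': array([-1.46498131e+00,  2.75907548e-01,  1.50486897e+00,  6.77768921e-06,
        1.36070560e+00, -1.20974352e-01]), 'dq': array([ 0.00088473, -0.00096849, -0.00062635,  0.00035168,  0.00150563,
       -0.00047647]), 'joint_efforts': array([ 3.50213486e-04, -4.04481554e+01, -2.37500024e+01,  6.97866501e-02,
        2.47428194e-02,  2.66805223e-06]), 'tcp_pos': array([ 0.12930578, -0.56032308,  0.21350109]), 'tool_rot': array([3.12130681e+00, 3.55462230e-01, 9.09572503e-06]), 'ft_force': array([0.64379945, 1.05508091, 0.50924856]), 'torque': array([ 0.02371035, -0.02024445, -0.0029961 ]), 'finger_gap': 0.997925117620517}
```

View pics/scene0.png

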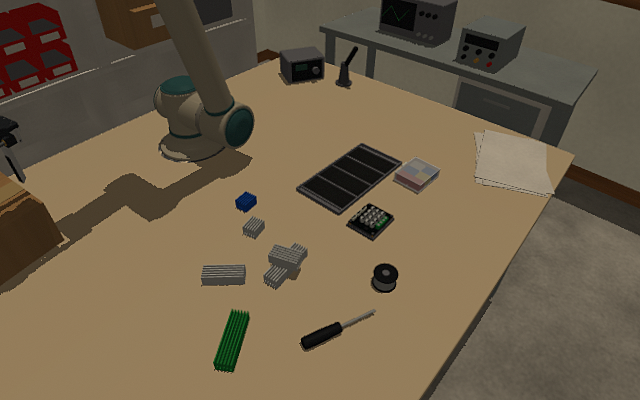

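View pics/side0.png

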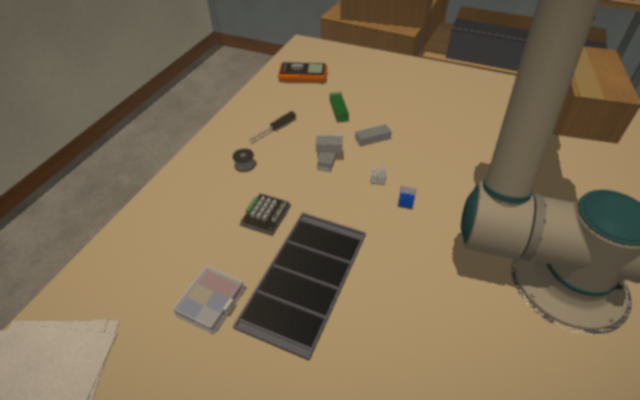

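Scene view: blue look-alike at (246,201), bare 45 mm at (254,227), 70 on 120 at (286,262), 95 mm at (223,275), green look-alike at (232,340). The bare aluminium ones are meant. The controller (370,221) stands beside bay 1, so the order is 45, 70, 95, 120 in bays 1 to 4. I'll confirm with a crop and fit the poses.

Run:
```python
from h import *
s=np.load('scene0.npz'); save(cv2.resize(s['im'][180:380,180:330],None,fx=4,fy=3,interpolation=cv2.INTER_CUBIC)[:600],'crop1.png')
def fit(W,c,r,z0,z1,name):
    m=(np.hypot(W[...,0]-c[0],W[...,1]-c[1])<r)&(W[...,2]>z0)&(W[...,2]<z1)
    P=W[m]; R=cv2.minAreaRect(P[:,:2].astype(np.float32)); print(name,len(P),np.round(R[0],4),np.round(R[1],4),round(R[2],1),'z',np.round(np.percentile(P[:,2],[5,50,95]),4))
for cam in ('scene','side'):
    W=np.load(cam+'0.npz')['W']
    fit(W,(.463,-.145),.045,.018,.04,cam+' 45'); fit(W,(.607,-.176),.07,.046,.07,cam+' 70'); fit(W,(.521,-.293),.065,.018,.04,cam+' 95'); fit(W,(.602,-.175),.085,.012,.035,cam+' 120')
    fit(W,(.51,.2),.22,.0085,.02,cam+' tray rim')
```

```text
scene 45 235 [ 0.4614 -0.1452] [0.0393 0.0476] 16.0 z [0.0198 0.0259 0.0296]
scene 70 469 [ 0.609  -0.1792] [0.0717 0.039 ] 19.4 z [0.0485 0.0546 0.0575]
scene 95 663 [ 0.5211 -0.2926] [0.0955 0.0411] 42.3 z [0.021  0.0273 0.0305]
scene 120 520 [ 0.6145 -0.1777] [0.1238 0.0649] 88.4 z [0.0146 0.027  0.0325]
scene tray rim 1008 [0.57   0.1904] [0.3268 0.2813] 88.4 z [0.0088 0.0115 0.0186]
side 45 101 [ 0.4579 -0.1441] [0.035  0.0473] 16.8 z [0.0193 0.0284 0.0302]
side 70 323 [ 0.6054 -0.1782] [0.0698 0.042 ] 20.0 z [0.0476 0.0553 0.0582]
side 95 365 [ 0.5179 -0.2906] [0.096  0.0406] 41.4 z [0.02   0.0271 0.0301]
side 120 274 [ 0.5992 -0.1744] [0.1198 0.0608] 88.9 z [0.0147 0.0258 0.0335]
side tray rim 2228 [0.5663 0.2019] [0.3504 0.2772] 89.5 z [0.0087 0.0116 0.0188]
```

View pics/crop1.png

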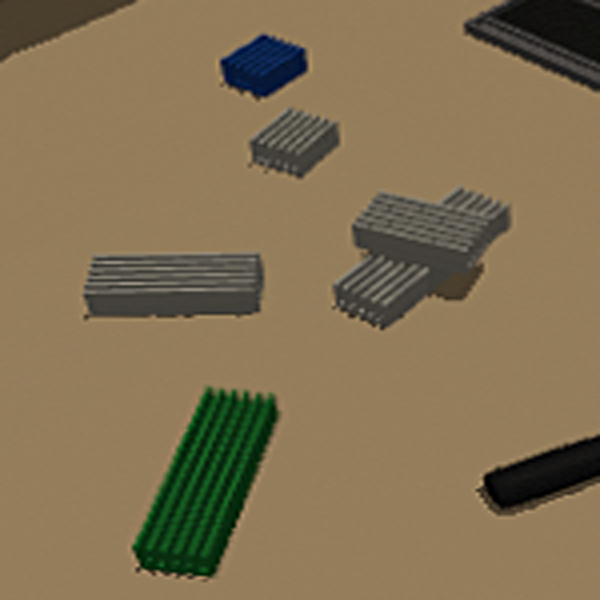

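The crop confirms the four bare ones are fins up and separate from the blue and green look-alikes. I'll move above the stack for a wrist look.

step_arm([
  [[0.033,0.028,0.007,0,0,0.009],[0.033,0.028,0.007,0,0,0.009],[0.033,0.028,0.007,0,0,0.009],[0.033,0.028,0.007,0,0,0.009],[0.033,0.028,0.007,0,0,0.009],[0.033,0.028,0.007,0,0,0.009],[0.033,0.028,0.007,0,0,0.009],[0.033,0.028,0.007,0,0,0.009],[0.033,0.028,0.007,0,0,0.009],[0.033,0.028,0.007,0,0,0.009],[0.033,0.028,0.007,0,0,0.009],[0.033,0.028,0.007,0,0,0.009],[0.033,0.028,0.007,0,0,0.009],[0,0,0,0,0,0]],
], claw=-1)

```text
t: 2.5
tcp_pos: [0.5718, -0.1809, 0.308]
tool_rot: [3.092, 0.536, 0.007]
ft_force: [-0.3, -0.1, 0.2]
finger_gap: 1.002
```

```bash
cat >> h.py <<'E'
def wrist(name=None):
    i=camera_info('wrist'); im,d=read_camera('wrist')
    if name: save(im,name)
    return im,world('wrist',i,d),i
def rect(P,label=''):
    "centre, long, short, yaw deg of the long side in (-90,90]"
    (c,(w,h),a)=cv2.minAreaRect(P.astype(np.float32))
    if h>w: w,h,a=h,w,a+90
    a=(a+90)%180-90
    print(label,len(P),np.round(c,4),'L %.4f W %.4f yaw %.2f'%(w,h,a)); return c,w,h,a
def blobs(W,z0,z1,n=80,amax=.02):
    m=((W[...,2]>z0)&(W[...,2]<z1)).astype(np.uint8); k,l,s,_=cv2.connectedComponentsWithStats(m)
    for j in range(1,k):
        if s[j,4]>n: rect(W[l==j][:,:2],'px%s z %.4f n'%(s[j,:4].tolist(),np.median(W[l==j][:,2])))
def pose():
    s=arm.get_state(); import math; v=s['tool_rot']
    R=cv2.Rodrigues(np.array(v,float))[0]
    print('t %.2f tcp %s yaw %.2f tilt %.2f gap %.1fmm F %s'%(s['t'],np.round(s['tcp_pos'],4),np.degrees(np.arctan2(R[1,0],R[0,0])),np.degrees(np.arccos(-R[2,2])),s['finger_gap']*94,np.round(s['ft_force'],1)),'j',np.round(s['joint_pos'],2))
E
python3 - <<'E'
from h import *
pose(); im,W,i=wrist('w1.png'); V=np.array(i['view']); print(-V[:3,:3].T@V[:3,3],i['K'][0][0])
blobs(W,.022,.034); blobs(W,.048,.062)
E
```

```text
t 2.50 tcp [ 0.5718 -0.1809  0.308 ] yaw 19.65 tilt 0.33 gap 94.2mm F [-0.3 -0.1  0.2] j [-0.42  0.28  1.28 -0.    1.58  0.81]
[ 0.64769757 -0.15241739  0.47901829] 316.8158662355683
px[137, 0, 39, 23] z 0.0275 n 364 [0.6978 0.077 ] L 0.0456 W 0.0112 yaw -88.29
px[578, 0, 62, 130] z 0.0321 n 3266 [ 0.8382 -0.5156] L 0.1594 W 0.0815 yaw 20.62
px[128, 9, 51, 27] z 0.0299 n 440 [0.6833 0.0771] L 0.0612 W 0.0118 yaw -88.51
px[402, 12, 51, 53] z 0.0241 n 809 [ 0.7845 -0.2589] L 0.0835 W 0.0188 yaw 68.85
px[126, 23, 38, 20] z 0.0300 n 317 [0.6684 0.0842] L 0.0445 W 0.0114 yaw -88.72
px[124, 35, 50, 24] z 0.0300 n 410 [0.6537 0.0765] L 0.0602 W 0.0117 yaw -89.07
px[165, 36, 12, 12] z 0.0300 n 100 [0.6688 0.0523] L 0.0118 W 0.0110 yaw -87.33
px[130, 56, 18, 11] z 0.0252 n 94 [0.6317 0.0877] L 0.0208 W 0.0068 yaw -89.49
px[426, 140, 86, 23] z 0.0270 n 230 [ 0.6732 -0.3748] L 0.1198 W 0.0041 yaw -56.56
px[427, 145, 85, 22] z 0.0271 n 222 [ 0.6672 -0.378 ] L 0.1183 W 0.0037 yaw -56.55
px[427, 149, 86, 23] z 0.0271 n 233 [ 0.662  -0.3821] L 0.1194 W 0.0043 yaw -56.10
px[428, 154, 85, 22] z 0.027
[... 660 characters left out ...]
 n 101 [ 0.508  -0.2781] L 0.0946 W 0.0025 yaw 43.28
px[253, 221, 30, 5] z 0.0271 n 83 [ 0.4743 -0.139 ] L 0.0441 W 0.0033 yaw -75.89
px[252, 225, 31, 21] z 0.0269 n 435 [ 0.4549 -0.144 ] L 0.0449 W 0.0298 yaw -75.31
px[308, 124, 3, 54] z 0.0556 n 97 [ 0.6001 -0.1612] L 0.0698 W 0.0023 yaw 20.39
px[313, 124, 2, 54] z 0.0555 n 95 [ 0.6023 -0.1673] L 0.0696 W 0.0013 yaw 19.54
px[318, 124, 2, 54] z 0.0554 n 108 [ 0.6045 -0.1735] L 0.0698 W 0.0014 yaw 19.80
px[323, 124, 3, 54] z 0.0553 n 116 [ 0.6069 -0.1804] L 0.0698 W 0.0025 yaw 19.56
px[328, 124, 3, 54] z 0.0556 n 121 [ 0.6092 -0.1867] L 0.0697 W 0.0026 yaw 19.51
px[333, 124, 3, 54] z 0.0554 n 123 [ 0.6114 -0.193 ] L 0.0697 W 0.0027 yaw 19.85
```

View pics/w1.png

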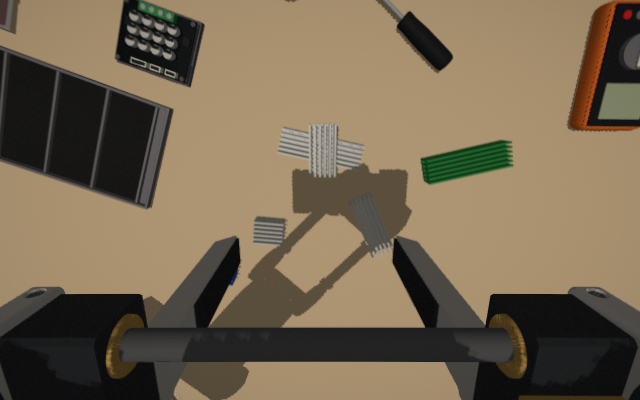

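Wrist view: the 70 lies at (322,150) across the 120 (320,148), the 95 at (367,225) and the 45 at (270,230). The controller (160,45) is beside the near end bay (bay 1). The 70's fins give centre (0.6057, -0.1771) and yaw 19.7°.

step_arm([
  [[0.007,0.001,-0.042,0,0,0],[0.007,0.001,-0.042,0,0,0],[0.007,0.001,-0.042,0,0,0],[0.007,0.001,-0.042,0,0,0],[0.006,0,-0.03,0,0,0],[0,0,0,0,0,0],[0,0,0,0,0,0]],
])

```text
t: 3.25
tcp_pos: [0.5973, -0.1853, 0.1056]
tool_rot: [3.087, 0.523, 0.0]
ft_force: [0.2, 0.1, 0.4]
finger_gap: 1.0
```

Run:
```python
from h import *
pose(); im,W,i=wrist()
blobs(W,.048,.062); blobs(W,.022,.034,n=150)
```

```text
t 3.25 tcp [ 0.5973 -0.1853  0.1056] yaw 19.23 tilt 0.63 gap 94.0mm F [0.2 0.1 0.4] j [-0.41  0.42  1.56 -0.01  1.15  0.83]
px[322, 163, 3, 94] z 0.0557 n 280 [ 0.6097 -0.1865] L 0.0701 W 0.0016 yaw 19.52
px[330, 163, 5, 94] z 0.0556 n 359 [ 0.612  -0.1929] L 0.0703 W 0.0026 yaw 19.67
px[284, 164, 7, 93] z 0.0554 n 386 [ 0.6005 -0.1615] L 0.0705 W 0.0027 yaw 19.62
px[293, 164, 6, 93] z 0.0555 n 360 [ 0.603  -0.1677] L 0.0700 W 0.0025 yaw 19.67
px[303, 164, 5, 93] z 0.0554 n 345 [ 0.6053 -0.174 ] L 0.0697 W 0.0025 yaw 19.67
px[312, 164, 5, 93] z 0.0556 n 315 [ 0.6073 -0.1804] L 0.0702 W 0.0024 yaw 19.77
px[0, 0, 38, 25] z 0.0294 n 610 [0.6689 0.0569] L 0.0222 W 0.0118 yaw -88.58
px[475, 0, 70, 57] z 0.0243 n 1834 [ 0.7796 -0.2705] L 0.0595 W 0.0195 yaw 68.56
px[0, 21, 36, 26] z 0.0290 n 561 [0.6541 0.057 ] L 0.0228 W 0.0118 yaw -87.80
px[19, 64, 26, 17] z 0.0256 n 269 [0.6322 0.0459] L 0.0159 W 0.0078 yaw 89.02
px[286, 160, 47, 86] z 0.0334 n 1473 [ 0.6062 -0.1771] L 0.0703 W 0.0354 yaw 19.71
px[238, 166, 46, 13] z 0.0273 n 206 [ 0.6167 -0.1326] L 0.0361 W 0.0030 yaw -82.12
px[237, 17
[... 534 characters left out ...]
 -0.1391] L 0.0414 W 0.0034 yaw -82.42
px[335, 201, 46, 14] z 0.0273 n 215 [ 0.6136 -0.2162] L 0.0383 W 0.0033 yaw -83.04
px[233, 205, 53, 15] z 0.0271 n 270 [ 0.5838 -0.1407] L 0.0439 W 0.0035 yaw -83.42
px[335, 209, 44, 14] z 0.0271 n 207 [ 0.6071 -0.2178] L 0.0369 W 0.0031 yaw -82.53
px[335, 217, 42, 13] z 0.0272 n 206 [ 0.6006 -0.2193] L 0.0353 W 0.0031 yaw -82.76
px[334, 225, 41, 13] z 0.0270 n 203 [ 0.5939 -0.2206] L 0.0350 W 0.0032 yaw -82.60
px[393, 275, 26, 53] z 0.0276 n 175 [ 0.5458 -0.2899] L 0.0568 W 0.0032 yaw 44.17
px[386, 277, 25, 51] z 0.0276 n 156 [ 0.5416 -0.2842] L 0.0547 W 0.0031 yaw 43.37
px[208, 315, 42, 13] z 0.0263 n 435 [ 0.4732 -0.1424] L 0.0396 W 0.0136 yaw -66.11
```

```bash
cat >> h.py <<'E'
def need(x,y,z,yaw):
    "shift and world rotvec from the measured pose to a down pose"
    s=arm.get_state(); R=cv2.Rodrigues(np.array(s['tool_rot'],float))[0]; a=np.radians(yaw)
    T=np.array([[np.cos(a),np.sin(a),0],[np.sin(a),-np.cos(a),0],[0,0,-1]])
    r=cv2.Rodrigues(T@R.T)[0].ravel(); j1=np.arctan2(y,x); j6=j1+np.pi/2-a
    print('need',np.round(np.array([x,y,z])-s['tcp_pos'],4),'rot',np.round(r,3),'rows>=%.1f'%(np.degrees(np.linalg.norm(r))/8.59),'j6 end %.2f'%j6)
E
python3 -c "
from h import *
need(.6063,-.1771,.039,19.67)"
```

```text
need [ 0.0091  0.0082 -0.0667] rot [0.011 0.002 0.008] rows>=0.1 j6 end 0.94
```

step_arm([
  [[0.009,0.008,-0.01,0.011,0.002,0.008],[0,0,0,0,0,0],[0,0,0,0,0,0]],
])

```text
t: 3.6
tcp_pos: [0.609, -0.1786, 0.1002]
tool_rot: [3.092, 0.536, 0.012]
ft_force: [0.3, 0.5, -0.2]
finger_gap: 0.999
```

```bash
python3 -c "
from h import *
pose();need(.6063,-.1771,.039,19.67)"
```

```text
t 3.60 tcp [ 0.609  -0.1786  0.1002] yaw 19.65 tilt 0.48 gap 93.9mm F [ 0.3  0.5 -0.2] j [-0.4   0.44  1.55  0.    1.15  0.83]
need [-0.0027  0.0015 -0.0612] rot [0.002 0.008 0.   ] rows>=0.1 j6 end 0.94
```

step_arm([
  [[-0.001,0.001,-0.013,0.001,0.004,0],[-0.001,0.001,-0.013,0.001,0.004,0],[0,0,-0.013,0,0,0],[0,0,-0.009,0,0,0],[0,0,0,0,0,0],[0,0,0,0,0,0]],
])

```text
t: 4.2
tcp_pos: [0.6064, -0.176, 0.0483]
tool_rot: [3.095, 0.537, -0.001]
ft_force: [0.7, 1.2, 0.4]
finger_gap: 0.999
```

```bash
python3 -c "
from h import *
pose();need(.6063,-.1771,.0395,19.67)"
```

```text
t 4.20 tcp [ 0.6064 -0.176   0.0483] yaw 19.70 tilt 0.05 gap 93.9mm F [0.7 1.2 0.4] j [-0.39  0.49  1.61 -0.    1.05  0.84]
need [-0.0001 -0.0011 -0.0088] rot [ 0.001 -0.001 -0.001] rows>=0.0 j6 end 0.94
```

step_arm([
  [[0,-0.001,-0.005,0,0,0],[0,0,-0.004,0,0,0],[0,0,0,0,0,0]],
])

```text
t: 4.5
tcp_pos: [0.6069, -0.1774, 0.0391]
tool_rot: [3.094, 0.537, 0.0]
ft_force: [0.4, 0.8, 0.2]
finger_gap: 0.999
```

step_arm([
  [[0,0,0,0,0,0],[0,0,0,0,0,0],[0,0,0,0,0,0],[0,0,0,0,0,0],[0,0,0,0,0,0],[0,0,0,0,0,0],[0,0,0,0,0,0],[0,0,0,0,0,0]],
], claw=1)

```text
t: 5.3
tcp_pos: [0.6077, -0.1777, 0.0403]
tool_rot: [3.093, 0.537, 0.003]
ft_force: [-0.0, -0.3, -0.3]
finger_gap: 0.382
```

```bash
python3 -c "
from h import *
pose()"
```

```text
t 5.30 tcp [ 0.6077 -0.1777  0.0403] yaw 19.69 tilt 0.18 gap 35.9mm F [-0.  -0.3 -0.3] j [-0.39  0.49  1.62 -0.    1.03  0.83]
```

step_arm([
  [[0,0,0.01,0,0,0],[0,0,0.02,0,0,0],[0,0,0.03,0,0,0],[0,0,0.04,0,0,0],[0,0,0.03,0,0,0],[-0.01,0.038,0.013,0,0,-0.034],[-0.01,0.038,0.013,0,0,-0.034],[-0.01,0.038,0.013,0,0,-0.034],[-0.01,0.038,0.013,0,0,-0.034],[-0.01,0.038,0.013,0,0,-0.034],[-0.01,0.038,0.013,0,0,-0.034],[-0.01,0.038,0.013,0,0,-0.034],[-0.01,0.038,0.013,0,0,-0.034],[-0.01,0.038,0.013,0,0,-0.034],[-0.01,0.038,0.013,0,0,-0.034],[0,0,0,0,0,0],[0,0,0,0,0,0]],
])

```text
t: 7.0
tcp_pos: [0.4981, 0.2159, 0.3198]
tool_rot: [-3.139, 0.02, -0.016]
ft_force: [0.1, -0.5, -0.3]
finger_gap: 0.38
```

Run:
```python
from h import *
pose(); im,W,i=wrist('w2.png'); np.savez('w2.npz',im=im,W=W)
for n in range(1,5): print([(np.round(r["location"],4).tolist(),round(r["confidence"],2)) for r in landmark_of(f'bay_{n}_mid','wrist')][:2])
```

```text
t 7.00 tcp [0.4981 0.2159 0.3198] yaw -0.74 tilt 0.58 gap 35.7mm F [ 0.1 -0.5 -0.3] j [ 0.28  0.18  1.38 -0.    1.58  1.86]
[([0.5077, 0.0961, 0.007], 0.9), ([0.6578, 0.3197, 0.0032], 0.62)]
[([0.5092, 0.1633, 0.007], 0.6)]
[([0.5086, 0.2308, 0.0013], 0.8)]
[([0.5074, 0.2969, 0.0081], 0.85)]
```

View pics/w2.png

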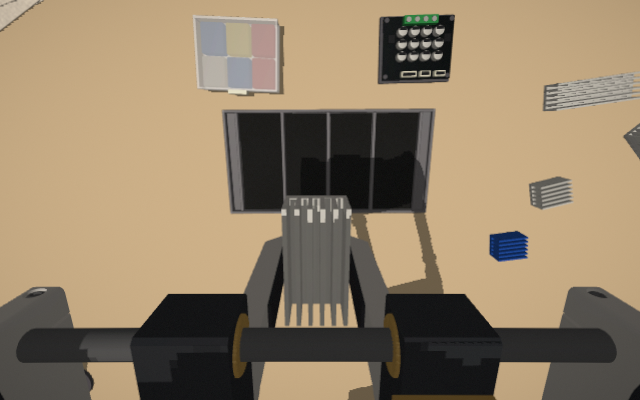

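Run:
```python
from h import *
s=np.load('w2.npz'); im=s['im'].astype(int);W=s['W']
# foam: dark pixels, compute with plane z=.005 known
g=im.max(2); m=((g<45)&(abs(W[...,2]-.005)<.006)).astype(np.uint8)
k,l,st,_=cv2.connectedComponentsWithStats(m,connectivity=4)
for j in range(1,k):
    if st[j,4]>400: P=W[l==j]; rect(P[:,:2],'foam px%s z %.4f'%(st[j,:4].tolist(),np.median(P[:,2])))
# tray vs wood: all not-wood near tray (grey: low saturation)
sat=im.max(2)-im.min(2)
t=((sat<25)&(W[...,2]<.02)&(W[...,0]<.60)&(W[...,0]>.4)&(W[...,1]>.03)&(W[...,1]<.37)).astype(np.uint8)
k,l,st,_=cv2.connectedComponentsWithStats(t); j=1+st[1:,4].argmax(); P=W[l==j]; rect(P[:,:2],'tray px%s'%st[j,:4].tolist())
# ribs: bright columns between foam along row mid
for r in (125,150,175):
    print(r,[(c,W[r,c].round(4).tolist()) for c in range(225,435) if g[r,c]>60 and g[r,c]<130 and sat[r,c]<25][::2])
```

```text
foam px[238, 113, 45, 96] z 0.0046 3808 [0.5095 0.3015] L 0.1468 W 0.0627 yaw -0.39
foam px[284, 113, 43, 82] z 0.0046 3273 [0.5201 0.2325] L 0.1238 W 0.0628 yaw -0.52
foam px[330, 113, 42, 97] z 0.0047 3568 [0.5067 0.1642] L 0.1487 W 0.0624 yaw -0.32
foam px[372, 113, 47, 97] z 0.0047 3935 [0.5056 0.0967] L 0.1488 W 0.0647 yaw -0.81
tray px[222, 109, 213, 106] 19843 [0.505  0.1988] L 0.3088 W 0.1630 yaw 89.62
125 [(225, [0.5664, 0.3496, 0.012]), (228, [0.5661, 0.3479, 0.0023]), (230, [0.566, 0.3447, 0.0031]), (232, [0.566, 0.3421, 0.0015]), (234, [0.566, 0.3388, 0.0025]), (236, [0.5661, 0.3345, 0.0077]), (281, [0.5652, 0.2678, 0.0084]), (283, [0.5652, 0.2651, 0.0068]), (327, [0.5643, 0.1998, 0.0075]), (329, [0.5643, 0.1968, 0.0071]), (372, [0.5633, 0.1326, 0.0039]), (374, [0.5634, 0.1304, 0.0087]), (419, [0.5624, 0.0632, 0.0059]), (421, [0.5624, 0.0614, 0.0094]), (423, [0.5621, 0.0558, 0.0014]), (425, [0.5621, 0.053, 0.0018]), (427, [0.5621, 0.05, 0.0018]), (429, [0.562, 0.047, 0.0017]), (432, [0.5623, 0.0459, 0.0113])]
150 [(226, [0.53, 0.3516, 0.0113]), (230, [0.5289, 0.3483, 0.00
[... 254 characters left out ...]
0.0017]), (372, [0.527, 0.1324, 0.0103]), (374, [0.5262, 0.1281, 0.003]), (417, [0.5256, 0.0634, 0.0056]), (419, [0.5259, 0.0614, 0.0087]), (421, [0.5252, 0.0564, 0.0027]), (423, [0.5253, 0.0537, 0.0037]), (425, [0.5253, 0.051, 0.0046]), (427, [0.5248, 0.0465, 0.0004]), (430, [0.5259, 0.0458, 0.0114])]
175 [(228, [0.4922, 0.3517, 0.0125]), (232, [0.4905, 0.348, 0.0036]), (234, [0.4903, 0.3452, 0.0025]), (236, [0.4903, 0.342, 0.0027]), (238, [0.4902, 0.3389, 0.0025]), (240, [0.4912, 0.3344, 0.008]), (282, [0.4893, 0.2703, 0.002]), (284, [0.4901, 0.2666, 0.0068]), (416, [0.4877, 0.0631, 0.0085]), (424, [0.4862, 0.0483, 0.0013]), (426, [0.4871, 0.0469, 0.0063]), (428, [0.4879, 0.0454, 0.0106])]
```

Wrist view: the tray spans columns 222–435 and rows 109–214. The controller (415,48) is beside the right-hand end bay (bay 1) and the box (238,55) beside bay 4; the 120 was left lying behind at (590,92). The bay fits agree with the network: bay 1 (.506,.0965), bay 2 (.507,.1645), bay 3 (.5075,.2325), bay 4 (.5085,.3005), yaw -0.6°.

step_arm([
  [[0.002,-0.01,-0.044,0,0,0],[0.002,-0.01,-0.044,0,0,0],[0.002,-0.01,-0.044,0,0,0],[0.002,-0.01,-0.044,0,0,0],[0.002,-0.01,-0.044,0,0,0],[0,0,-0.02,0,0,0],[0,0,0,0,0,0],[0,0,0,0,0,0]],
])

```text
t: 8.05
tcp_pos: [0.5098, 0.1535, 0.0706]
tool_rot: [-3.139, 0.047, -0.016]
ft_force: [0.4, -0.3, -0.5]
finger_gap: 0.378
```

```bash
python3 -c "
from h import *
pose();need(.508,.1645,.018,-.6)"
```

```text
t 8.05 tcp [0.5098 0.1535 0.0706] yaw -1.70 tilt 0.62 gap 35.6mm F [ 0.4 -0.3 -0.5] j [0.16 0.33 1.82 0.   0.98 1.76]
need [-0.0018  0.011  -0.0526] rot [-0.002  0.01   0.019] rows>=0.1 j6 end 1.89
```

step_arm([
  [[-0.001,0.004,-0.008,0,0.005,0.008],[-0.001,0.004,-0.008,0,0.005,0.008],[0,0.002,-0.008,0,0,0.003],[0,0,-0.006,0,0,0],[0,0,0,0,0,0],[0,0,0,0,0,0]],
])

```text
t: 8.65
tcp_pos: [0.5118, 0.1656, 0.0427]
tool_rot: [-3.137, 0.013, -0.014]
ft_force: [-0.1, 0.3, -1.2]
finger_gap: 0.38
```

```bash
python3 -c "
from h import *
pose();need(.508,.1645,.018,-.6)"
```

```text
t 8.65 tcp [0.5118 0.1656 0.0427] yaw -0.48 tilt 0.58 gap 35.8mm F [-0.1  0.3 -1.2] j [0.18 0.37 1.84 0.   0.92 1.76]
need [-0.0038 -0.0011 -0.0247] rot [-0.004  0.009 -0.002] rows>=0.1 j6 end 1.89
```

step_arm([
  [[-0.002,-0.001,-0.006,-0.002,0.005,0],[-0.002,0,-0.006,-0.002,0.005,0],[0,0,-0.005,0,0,0],[0,0,-0.002,0,0,0],[0,0,0,0,0,0],[0,0,0,0,0,0]],
])

```text
t: 9.25
tcp_pos: [0.5075, 0.1644, 0.0223]
tool_rot: [3.141, -0.013, -0.002]
ft_force: [-0.3, -1.1, -0.6]
finger_gap: 0.38
```

```bash
python3 -c "
from h import *
pose();need(.508,.1645,.018,-.6)"
```

```text
t 9.25 tcp [0.5075 0.1644 0.0223] yaw -0.48 tilt 0.07 gap 35.8mm F [-0.3 -1.1 -0.6] j [0.18 0.39 1.86 0.   0.89 1.76]
need [ 0.0005  0.0001 -0.0043] rot [ 0.    -0.001 -0.002] rows>=0.0 j6 end 1.89
```

Great alignment; lower the last 4 mm, then release slightly.

step_arm([
  [[0,0,-0.003,0,0,0],[0,0,-0.001,0,0,0],[0,0,0,0,0,0]],
])

```text
t: 9.55
tcp_pos: [0.508, 0.1644, 0.0183]
tool_rot: [-3.141, 0.013, 0.0]
ft_force: [-0.1, 0.1, -0.8]
finger_gap: 0.381
```

step_arm([
  [[0,0,0,0,0,0],[0,0,0,0,0,0],[0,0,0,0,0,0],[0,0,0.01,0,0,0],[0,0,0.03,0,0,0],[0,0,0.04,0,0,0],[0,0,0.04,0,0,0],[0,0,0.04,0,0,0],[0,0,0.02,0,0,0]],
], claw=0.1)

```text
t: 10.45
tcp_pos: [0.5046, 0.1638, 0.2059]
tool_rot: [3.141, -0.013, -0.008]
ft_force: [1.0, 0.8, 1.2]
finger_gap: 0.45
```

Run:
```python
from h import *
pose(); im,W,i=wrist('w3.png'); np.savez('w3.npz',im=im,W=W)
blobs(W,.026,.04,n=60)
```

```text
t 10.45 tcp [0.5046 0.1638 0.2059] yaw -0.49 tilt 0.29 gap 42.3mm F [1.  0.8 1.2] j [0.18 0.22 1.61 0.   1.32 1.76]
px[93, 0, 121, 91] z 0.0313 n 9746 [0.6499 0.3217] L 0.1117 W 0.0826 yaw 87.56
px[374, 0, 13, 14] z 0.0306 n 143 [0.6824 0.1009] L 0.0111 W 0.0103 yaw 87.69
px[391, 0, 13, 13] z 0.0304 n 140 [0.6826 0.0851] L 0.0118 W 0.0102 yaw 84.86
px[407, 0, 13, 13] z 0.0303 n 135 [0.6826 0.0692] L 0.0110 W 0.0098 yaw -83.99
px[423, 0, 14, 12] z 0.0306 n 134 [0.6823 0.0533] L 0.0119 W 0.0093 yaw 89.02
px[406, 15, 13, 15] z 0.0303 n 146 [0.6688 0.0689] L 0.0116 W 0.0112 yaw -4.85
px[422, 15, 14, 15] z 0.0305 n 151 [0.6687 0.0531] L 0.0118 W 0.0113 yaw -9.35
px[374, 16, 12, 15] z 0.0305 n 141 [0.6683 0.1009] L 0.0116 W 0.0108 yaw 5.72
px[390, 16, 13, 14] z 0.0304 n 145 [0.6683 0.0846] L 0.0113 W 0.0109 yaw 81.11
px[373, 33, 13, 14] z 0.0304 n 136 [0.6533 0.1003] L 0.0113 W 0.0112 yaw 15.56
px[389, 33, 13, 14] z 0.0303 n 137 [0.6534 0.0844] L 0.0114 W 0.0111 yaw -75.12
px[405, 33, 13, 14] z 0.0302 n 136 [0.6534 0.0686] L 0.0114 W 0.0109 yaw -89.68
px[421, 32, 14, 14] z 0.0303 n 140 [0.
[... 1292 characters left out ...]
 [ 0.455  -0.1439] L 0.0448 W 0.0044 yaw -76.16
px[561, 225, 41, 12] z 0.0275 n 115 [ 0.4488 -0.1462] L 0.0457 W 0.0040 yaw -75.00
px[561, 231, 41, 11] z 0.0274 n 105 [ 0.4419 -0.1476] L 0.0446 W 0.0042 yaw -75.58
px[505, 274, 37, 7] z 0.0275 n 94 [ 0.3873 -0.0892] L 0.0438 W 0.0042 yaw -83.64
px[504, 279, 38, 7] z 0.0275 n 97 [ 0.381  -0.0899] L 0.0445 W 0.0039 yaw -83.04
px[504, 284, 38, 7] z 0.0275 n 98 [ 0.3742 -0.0906] L 0.0440 W 0.0038 yaw -82.74
px[504, 289, 37, 7] z 0.0277 n 92 [ 0.3673 -0.0908] L 0.0440 W 0.0045 yaw -82.74
px[503, 293, 38, 7] z 0.0273 n 95 [ 0.3614 -0.092 ] L 0.0444 W 0.0042 yaw -84.04
px[503, 298, 38, 7] z 0.0275 n 101 [ 0.3547 -0.0928] L 0.0447 W 0.0044 yaw -81.31
```

View pics/w3.png

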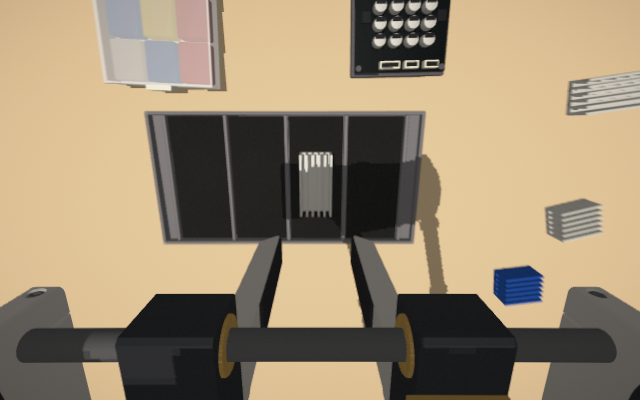

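Wrist view: the 70 sits in bay 2 at (316,185), fins up. I'll refit the tray from this unobstructed view.

Run:
```python
from h import *
s=np.load('w3.npz'); im=s['im'].astype(int);W=s['W']
g=im.max(2); m=((g<60)&(W[...,2]<.02)&(W[...,0]>.4)&(W[...,0]<.59)).astype(np.uint8)
m=cv2.morphologyEx(m,cv2.MORPH_OPEN,np.ones((3,3)))
k,l,st,_=cv2.connectedComponentsWithStats(m,connectivity=4)
for j in range(1,k):
    if st[j,4]>400: rect(W[l==j][:,:2],'foam px%s'%st[j,:4].tolist())
sat=im.max(2)-im.min(2)
t=((sat<25)&(W[...,2]<.04)&(W[...,0]<.60)&(W[...,0]>.4)&(W[...,1]>.02)&(W[...,1]<.38)).astype(np.uint8)
k,l,st,_=cv2.connectedComponentsWithStats(t); j=1+st[1:,4].argmax(); rect(W[l==j][:,:2],'tray px%s'%st[j,:4].tolist())
need(.6,-.175,.2,-82.6+0)
```

```text
foam px[166, 116, 66, 122] 6426 [0.5084 0.3018] L 0.1477 W 0.0635 yaw -0.52
foam px[227, 116, 60, 123] 6439 [0.5072 0.2329] L 0.1488 W 0.0652 yaw -0.60
foam px[345, 116, 60, 124] 6477 [0.5058 0.0961] L 0.1495 W 0.0641 yaw -0.87
foam px[288, 117, 55, 122] 4215 [0.506  0.1648] L 0.1483 W 0.0640 yaw -0.26
tray px[145, 112, 280, 132] 34406 [0.5071 0.1998] L 0.3214 W 0.1573 yaw 89.47
need [ 0.0939 -0.3391 -0.0084] rot [-0.    -0.    -1.433] rows>=9.6 j6 end 2.73
```

step_arm([
  [[0.008,-0.029,0,0,0,0.142],[0.008,-0.029,0,0,0,0.142],[0.008,-0.029,0,0,0,0.142],[0.008,-0.029,0,0,0,0.142],[0.008,-0.029,0,0,0,0.142],[0.008,-0.029,0,0,0,0.142],[0.008,-0.029,0,0,0,0.142],[0.008,-0.029,0,0,0,0.142],[0.008,-0.029,0,0,0,0.142],[0.008,-0.029,0,0,0,0.142],[0.008,-0.029,0,0,0,0.142],[0.008,-0.029,0,0,0,0.142],[0,0,0,0,0,0],[0,0,0,0,0,0]],
], claw=-0.5)

```text
t: 11.9
tcp_pos: [0.6008, -0.1962, 0.2095]
tool_rot: [-1.985, -2.423, -0.001]
ft_force: [0.1, 0.5, -0.0]
finger_gap: 0.749
```

```bash
cat >> h.py <<'E'
def fins(x,y,r,z0=.022,z1=.034,n=60):
    "mean fin pose near x,y"
    im,W,i=wrist(); m=((W[...,2]>z0)&(W[...,2]<z1)&(np.hypot(W[...,0]-x,W[...,1]-y)<r)).astype(np.uint8)
    k,l,s,_=cv2.connectedComponentsWithStats(m); print('blobs',sum(s[1:,4]>n))
    A=np.concatenate([W[l==j][:,:2] for j in range(1,k) if s[j,4]>n]); return rect(A,'part')
E
python3 - <<'E'
from h import *
pose(); c,w,h,a=fins(.602,-.175,.085); need(c[0],c[1],.014,a%180)
E
```

```text
t 11.90 tcp [ 0.6008 -0.1962  0.2095] yaw 101.35 tilt 0.55 gap 70.4mm F [ 0.1  0.5 -0. ] j [-0.43  0.37  1.38  0.    1.41 -0.63]
blobs 6
part 1511 [ 0.6051 -0.1772] L 0.1198 W 0.0361 yaw -82.77
need [ 0.0043  0.0191 -0.1955] rot [-0.006 -0.007 -0.072] rows>=0.5 j6 end -0.41
```

step_arm([
  [[0.001,0.004,-0.035,-0.001,-0.002,-0.018],[0.001,0.004,-0.035,-0.001,-0.002,-0.018],[0.001,0.004,-0.035,-0.001,-0.002,-0.018],[0.001,0.004,-0.03,-0.001,-0.001,-0.018],[0,0.002,-0.01,0,0,0],[0,0,0,0,0,0],[0,0,0,0,0,0]],
])

```text
t: 12.65
tcp_pos: [0.6042, -0.17, 0.0645]
tool_rot: [2.075, 2.353, 0.008]
ft_force: [-0.1, 0.1, 1.1]
finger_gap: 0.75
```

Run:
```python
from h import *
pose(); c,w,h,a=fins(.602,-.175,.085); need(c[0],c[1],.014,a%180);need(.6051,-.1772,.014,97.2)
```

```text
t 12.65 tcp [ 0.6042 -0.17    0.0645] yaw 97.18 tilt 0.36 gap 70.5mm F [-0.1  0.1  1.1] j [-0.39  0.46  1.61  0.    1.07 -0.51]
blobs 6
part 3649 [ 0.6053 -0.1772] L 0.1211 W 0.0361 yaw -82.80
need [ 0.0008 -0.0071 -0.0509] rot [-0.001  0.007  0.001] rows>=0.0 j6 end -0.41
need [ 0.0006 -0.0071 -0.0509] rot [-0.001  0.007  0.001] rows>=0.0 j6 end -0.41
```

step_arm([
  [[0,-0.003,-0.012,0,0.004,0],[0,-0.003,-0.012,0,0.003,0],[0,-0.001,-0.012,0,0,0],[0,0,-0.006,0,0,0],[0,0,0,0,0,0],[0,0,0,0,0,0]],
])

```text
t: 13.3
tcp_pos: [0.6067, -0.1797, 0.0227]
tool_rot: [2.076, 2.35, 0.003]
ft_force: [-0.1, -0.9, 0.2]
finger_gap: 0.748
```

Run:
```python
from h import *
pose(); need(.6052,-.1772,.014,97.2)
```

```text
t 13.30 tcp [ 0.6067 -0.1797  0.0227] yaw 97.10 tilt 0.35 gap 70.3mm F [-0.1 -0.9  0.2] j [-0.4   0.51  1.64  0.    0.98 -0.52]
need [-0.0015  0.0025 -0.0087] rot [0.002 0.006 0.002] rows>=0.0 j6 end -0.41
```

step_arm([
  [[-0.001,0.002,-0.005,0.002,0.006,0.001],[-0.001,0,-0.003,0,0,0],[0,0,0,0,0,0],[0,0,0,0,0,0]],
])

```text
t: 13.7
tcp_pos: [0.605, -0.1776, 0.0146]
tool_rot: [2.078, 2.356, -0.0]
ft_force: [0.8, 0.7, -0.1]
finger_gap: 0.749
```

Run:
```python
from h import *
pose(); need(.6052,-.1772,.014,97.2)
```

```text
t 13.70 tcp [ 0.605  -0.1776  0.0146] yaw 97.16 tilt 0.01 gap 70.4mm F [ 0.8  0.7 -0.1] j [-0.4   0.52  1.65 -0.    0.97 -0.52]
need [ 0.0002  0.0004 -0.0006] rot [0.    0.    0.001] rows>=0.0 j6 end -0.41
```

step_arm([
  [[0,0,0,0,0,0],[0,0,0,0,0,0],[0,0,0,0,0,0],[0,0,0,0,0,0],[0,0,0,0,0,0],[0,0,0,0,0,0]],
], claw=1)

```text
t: 14.3
tcp_pos: [0.6055, -0.1777, 0.0154]
tool_rot: [2.077, 2.355, 0.001]
ft_force: [0.2, 0.1, -0.4]
finger_gap: 0.381
```

step_arm([
  [[0,0,0.01,0,0,0],[0,0,0.03,0,0,0],[0,0,0.04,0,0,0],[0,0,0.04,0,0,0],[-0.007,0.036,0,0,0,-0.131],[-0.007,0.036,0,0,0,-0.131],[-0.007,0.036,0,0,0,-0.131],[-0.007,0.036,0,0,0,-0.131],[-0.007,0.036,0,0,0,-0.131],[-0.007,0.036,0,0,0,-0.131],[-0.007,0.036,0,0,0,-0.131],[-0.007,0.036,0,0,0,-0.131],[-0.007,0.036,0,0,0,-0.131],[-0.007,0.036,0,0,0,-0.131],[-0.007,0.036,0,0,0,-0.131],[-0.007,0.036,0,0,0,-0.131],[-0.007,0.036,0,0,0,-0.131],[0,0,0,0,0,0],[0,0,0,0,0,0]],
])

```text
t: 16.2
tcp_pos: [0.5068, 0.3071, 0.1505]
tool_rot: [3.134, -0.128, 0.009]
ft_force: [-0.5, -0.7, -0.8]
finger_gap: 0.38
```

Run:
```python
from h import *
pose(); need(.5083,.301,.02,-.6)
```

```text
t 16.20 tcp [0.5068 0.3071 0.1505] yaw -4.68 tilt 0.45 gap 35.7mm F [-0.5 -0.7 -0.8] j [ 0.43  0.34  1.57 -0.01  1.23  2.09]
need [ 0.0015 -0.0061 -0.1305] rot [0.005 0.006 0.071] rows>=0.5 j6 end 2.12
```

step_arm([
  [[0.001,-0.002,-0.025,0.002,0.002,0.024],[0,-0.002,-0.025,0.002,0.002,0.024],[0,-0.001,-0.025,0,0.002,0.023],[0,0,-0.015,0,0,0],[0,0,0,0,0,0],[0,0,0,0,0,0]],
])

```text
t: 16.8
tcp_pos: [0.5102, 0.2957, 0.0611]
tool_rot: [3.14, -0.011, 0.006]
ft_force: [-0.4, 0.0, -0.9]
finger_gap: 0.378
```

Run:
```python
from h import *
pose(); need(.5083,.301,.021,-.6)
```

```text
t 16.80 tcp [0.5102 0.2957 0.0611] yaw -0.41 tilt 0.24 gap 35.5mm F [-0.4  0.  -0.9] j [ 0.41  0.42  1.7  -0.    1.03  1.99]
need [-0.0019  0.0053 -0.0401] rot [ 0.002  0.004 -0.003] rows>=0.0 j6 end 2.12
```

step_arm([
  [[-0.001,0.003,-0.01,0.001,0.002,-0.002],[-0.001,0.002,-0.01,0.001,0.002,-0.001],[0,0,-0.009,0,0,0],[0,0,-0.005,0,0,0],[0,0,0,0,0,0],[0,0,0,0,0,0]],
])

```text
t: 17.4
tcp_pos: [0.5101, 0.3011, 0.027]
tool_rot: [-3.139, 0.017, -0.006]
ft_force: [0.4, -0.3, -0.5]
finger_gap: 0.382
```

Run:
```python
from h import *
pose(); need(.5083,.301,.021,-.6)
```

```text
t 17.40 tcp [0.5101 0.3011 0.027 ] yaw -0.61 tilt 0.26 gap 35.9mm F [ 0.4 -0.3 -0.5] j [0.42 0.46 1.73 0.   0.95 2.  ]
need [-0.0018 -0.0001 -0.006 ] rot [-0.002  0.004  0.   ] rows>=0.0 j6 end 2.12
```

step_arm([
  [[-0.002,0,-0.003,-0.001,0.004,0],[0,0,-0.002,0,0,0],[0,0,-0.001,0,0,0],[0,0,0,0,0,0]],
])

```text
t: 17.8
tcp_pos: [0.5083, 0.3015, 0.0212]
tool_rot: [-3.14, 0.016, -0.001]
ft_force: [-0.5, -1.1, -1.6]
finger_gap: 0.382
```

step_arm([
  [[0,0,0,0,0,0],[0,0,0,0,0,0],[0,0,0,0,0,0],[0,0,0.01,0,0,0],[0,0,0.03,0,0,0],[0,0,0.04,0,0,0],[0,0,0.04,0,0,0],[0,0,0.04,0,0,0],[0,0,0.02,0,0,0]],
], claw=0.1)

```text
t: 18.7
tcp_pos: [0.5059, 0.3002, 0.2091]
tool_rot: [-3.141, 0.017, 0.004]
ft_force: [-0.1, 0.0, -0.4]
finger_gap: 0.452
```

Run:
```python
from h import *
pose(); fins(.508,.301,.085,.026,.04); need(.5195,-.2903,.2,43.2)
```

```text
t 18.70 tcp [0.5059 0.3002 0.2091] yaw -0.60 tilt 0.13 gap 42.4mm F [-0.1  0.  -0.4] j [0.42 0.3  1.48 0.   1.36 2.  ]
blobs 6
part 1441 [0.5091 0.3025] L 0.1194 W 0.0360 yaw -0.58
need [ 0.0122 -0.5912 -0.0118] rot [-0.003  0.001  0.764] rows>=5.1 j6 end 0.31
```

step_arm([
  [[0.001,-0.038,0,0,0,0.049],[0.001,-0.038,0,0,0,0.049],[0.001,-0.038,0,0,0,0.049],[0.001,-0.038,0,0,0,0.049],[0.001,-0.038,0,0,0,0.049],[0.001,-0.038,0,0,0,0.049],[0.001,-0.038,0,0,0,0.049],[0.001,-0.038,0,0,0,0.049],[0.001,-0.038,0,0,0,0.049],[0.001,-0.038,0,0,0,0.049],[0.001,-0.038,0,0,0,0.049],[0.001,-0.038,0,0,0,0.049],[0.001,-0.038,-0.01,0,0,0.049],[0.001,-0.038,-0.02,0,0,0.049],[0.001,-0.038,-0.02,0,0,0.049],[0,0,0,0,0,0],[0,0,0,0,0,0]],
], claw=-0.5)

```text
t: 20.45
tcp_pos: [0.5173, -0.2898, 0.1634]
tool_rot: [-2.911, -1.16, -0.015]
ft_force: [-0.6, 0.5, -0.1]
finger_gap: 0.754
```

Run:
```python
from h import *
pose(); c,w,h,a=fins(.52,-.29,.07); need(c[0],c[1],.014,a)
```

```text
t 20.45 tcp [ 0.5173 -0.2898  0.1634] yaw 43.46 tilt 0.71 gap 70.8mm F [-0.6  0.5 -0.1] j [-0.64  0.33  1.55  0.01  1.26  0.17]
blobs 6
part 1449 [ 0.5194 -0.291 ] L 0.0952 W 0.0361 yaw 43.16
need [ 0.0022 -0.0013 -0.1493] rot [-0.01   0.006 -0.006] rows>=0.1 j6 end 0.31
```

step_arm([
  [[0,0,-0.03,-0.005,0.003,-0.003],[0,0,-0.035,-0.005,0.003,-0.003],[0,0,-0.03,0,0,0],[0,0,-0.015,0,0,0],[0,0,0,0,0,0],[0,0,0,0,0,0]],
])

```text
t: 21.1
tcp_pos: [0.5205, -0.283, 0.0568]
tool_rot: [2.911, 1.162, 0.011]
ft_force: [-0.3, -0.6, 0.5]
finger_gap: 0.75
```

Run:
```python
from h import *
pose(); c,w,h,a=fins(.52,-.29,.07); need(c[0],c[1],.014,a)
```

```text
t 21.10 tcp [ 0.5205 -0.283   0.0568] yaw 43.52 tilt 0.58 gap 70.5mm F [-0.3 -0.6  0.5] j [-0.62  0.42  1.7   0.    1.01  0.19]
blobs 6
part 3215 [ 0.5195 -0.2911] L 0.0959 W 0.0362 yaw 43.25
need [-0.0011 -0.008  -0.0431] rot [ 0.004  0.009 -0.005] rows>=0.1 j6 end 0.31
```

step_arm([
  [[0,-0.003,-0.01,0.002,0.005,-0.002],[0,-0.003,-0.011,0.002,0.004,-0.002],[0,-0.001,-0.01,0,0,0],[0,0,-0.004,0,0,0],[0,0,0,0,0,0],[0,0,0,0,0,0]],
])

```text
t: 21.75
tcp_pos: [0.5226, -0.2917, 0.0223]
tool_rot: [2.915, 1.156, 0.005]
ft_force: [0.5, -0.3, 0.5]
finger_gap: 0.749
```

Run:
```python
from h import *
pose(); need(.5195,-.291,.014,43.2)
```

```text
t 21.75 tcp [ 0.5226 -0.2917  0.0223] yaw 43.27 tilt 0.34 gap 70.4mm F [ 0.5 -0.3  0.5] j [-0.63  0.47  1.72 -0.    0.94  0.19]
need [-0.0031  0.0007 -0.0083] rot [ 0.004  0.005 -0.001] rows>=0.0 j6 end 0.31
```

step_arm([
  [[-0.002,0.001,-0.004,0.003,0.004,-0.001],[-0.001,0,-0.003,0,0,0],[0,0,-0.001,0,0,0],[0,0,0,0,0,0]],
])

```text
t: 22.15
tcp_pos: [0.5195, -0.2908, 0.0141]
tool_rot: [2.92, 1.156, 0.001]
ft_force: [-0.1, -0.0, 0.4]
finger_gap: 0.749
```

Run:
```python
from h import *
pose(); need(.5195,-.291,.014,43.2)
```

```text
t 22.15 tcp [ 0.5195 -0.2908  0.0141] yaw 43.20 tilt 0.07 gap 70.4mm F [-0.1 -0.   0.4] j [-0.63  0.48  1.73 -0.    0.93  0.19]
need [ 0.     -0.0002 -0.0001] rot [ 0.001  0.001 -0.   ] rows>=0.0 j6 end 0.31
```

step_arm([
  [[0,0,0,0,0,0],[0,0,0,0,0,0],[0,0,0,0,0,0],[0,0,0,0,0,0],[0,0,0,0,0,0],[0,0,0,0,0,0]],
], claw=1)

```text
t: 22.75
tcp_pos: [0.5199, -0.291, 0.0146]
tool_rot: [2.919, 1.156, 0.002]
ft_force: [-0.5, -0.4, -1.1]
finger_gap: 0.379
```

step_arm([
  [[0,0,0.01,0,0,0],[0,0,0.03,0,0,0],[0,0,0.04,0,0,0],[0,0,0.04,0,0,0],[-0.001,0.036,0,0,0,-0.052],[-0.001,0.036,0,0,0,-0.052],[-0.001,0.036,0,0,0,-0.052],[-0.001,0.036,0,0,0,-0.052],[-0.001,0.036,0,0,0,-0.052],[-0.001,0.036,0,0,0,-0.052],[-0.001,0.036,0,0,0,-0.052],[-0.001,0.036,0,0,0,-0.052],[-0.001,0.036,0,0,0,-0.052],[-0.001,0.036,0,0,0,-0.052],[-0.001,0.036,0,0,0,-0.052],[-0.001,0.036,0,0,0,-0.052],[-0.001,0.036,0,0,0,-0.052],[-0.001,0.036,0,0,0,-0.052],[0,0,0,0,0,0],[0,0,0,0,0,0]],
])

```text
t: 24.75
tcp_pos: [0.5019, 0.232, 0.152]
tool_rot: [3.135, -0.012, 0.019]
ft_force: [-0.2, 0.3, -1.8]
finger_gap: 0.376
```

Run:
```python
from h import *
pose(); need(.5073,.2328,.021,-.6)
```

```text
t 24.75 tcp [0.5019 0.232  0.152 ] yaw -0.44 tilt 0.77 gap 35.4mm F [-0.2  0.3 -1.8] j [ 0.31  0.28  1.66 -0.01  1.19  1.9 ]
need [ 0.0054  0.0008 -0.131 ] rot [ 0.006  0.012 -0.003] rows>=0.1 j6 end 2.01
```

step_arm([
  [[0.001,0.001,-0.025,0.003,0.006,-0.001],[0.001,0.001,-0.03,0.003,0.006,-0.001],[0.001,0.001,-0.025,0,0,0],[0,0,-0.012,0,0,0],[0,0,0,0,0,0],[0,0,0,0,0,0]],
])

```text
t: 25.35
tcp_pos: [0.5068, 0.23, 0.0611]
tool_rot: [3.141, -0.02, 0.008]
ft_force: [0.4, -0.1, -1.0]
finger_gap: 0.379
```

Run:
```python
from h import *
pose(); need(.5073,.2328,.020,-.6)
```

```text
t 25.35 tcp [0.5068 0.23   0.0611] yaw -0.72 tilt 0.28 gap 35.6mm F [ 0.4 -0.1 -1. ] j [ 0.3   0.37  1.77 -0.    0.99  1.89]
need [ 0.0005  0.0028 -0.0411] rot [0.001 0.005 0.002] rows>=0.0 j6 end 2.01
```

step_arm([
  [[0,0.002,-0.01,0,0.003,0.001],[0,0.001,-0.01,0,0.002,0.001],[0,0,-0.009,0,0,0],[0,0,-0.005,0,0,0],[0,0,0,0,0,0],[0,0,0,0,0,0]],
])

```text
t: 25.95
tcp_pos: [0.509, 0.2335, 0.0273]
tool_rot: [-3.141, 0.017, -0.008]
ft_force: [1.0, 1.1, -1.0]
finger_gap: 0.383
```

Run:
```python
from h import *
pose(); need(.5073,.2328,.020,-.6)
```

```text
t 25.95 tcp [0.509  0.2335 0.0273] yaw -0.60 tilt 0.29 gap 36.0mm F [ 1.   1.1 -1. ] j [ 0.31  0.42  1.8  -0.    0.92  1.89]
need [-0.0017 -0.0007 -0.0073] rot [-0.001  0.005  0.   ] rows>=0.0 j6 end 2.01
```

step_arm([
  [[-0.002,-0.001,-0.004,-0.001,0.004,0],[0,0,-0.003,0,0,0],[0,0,-0.001,0,0,0],[0,0,0,0,0,0]],
])

```text
t: 26.35
tcp_pos: [0.5074, 0.2327, 0.0197]
tool_rot: [-3.141, 0.016, -0.003]
ft_force: [-0.8, 0.3, -1.4]
finger_gap: 0.385
```

step_arm([
  [[0,0,0,0,0,0],[0,0,0,0,0,0],[0,0,0,0,0,0],[0,0,0.01,0,0,0],[0,0,0.03,0,0,0],[0,0,0.04,0,0,0],[0,0,0.04,0,0,0],[0,0,0.04,0,0,0],[0,0,0.02,0,0,0]],
], claw=0.1)

```text
t: 27.25
tcp_pos: [0.5043, 0.2317, 0.2066]
tool_rot: [3.14, -0.016, -0.004]
ft_force: [0.2, 0.0, 0.7]
finger_gap: 0.45
```

Run:
```python
from h import *
pose(); fins(.508,.233,.052,.026,.04); need(.4583,-.1434,.2,-75.4);need(.4583,-.1434,.2,104.6)
```

```text
t 27.25 tcp [0.5043 0.2317 0.2066] yaw -0.60 tilt 0.16 gap 42.3mm F [0.2 0.  0.7] j [ 0.31  0.25  1.56 -0.    1.34  1.89]
blobs 7
part 1223 [0.507  0.2166] L 0.0943 W 0.0703 yaw -0.38
need [-0.0475 -0.3756 -0.0092] rot [ 1.000e-03  2.000e-03 -1.306e+00] rows>=8.7 j6 end 2.58
need [-0.0475 -0.3756 -0.0092] rot [-2.000e-03  1.000e-03  1.836e+00] rows>=12.2 j6 end -0.56
```

step_arm([
  [[-0.004,-0.028,0,0,0,0.137],[-0.004,-0.028,0,0,0,0.137],[-0.004,-0.028,0,0,0,0.137],[-0.004,-0.028,0,0,0,0.137],[-0.004,-0.028,0,0,0,0.137],[-0.004,-0.028,0,0,0,0.137],[-0.004,-0.028,0,0,0,0.137],[-0.004,-0.028,0,0,0,0.137],[-0.004,-0.028,0,0,0,0.137],[-0.004,-0.028,0,0,0,0.137],[-0.004,-0.028,-0.01,0,0,0.137],[-0.003,-0.028,-0.02,0,0,0.137],[-0.002,-0.028,-0.02,0,0,0.137],[0,0,0,0,0,0],[0,0,0,0,0,0]],
], claw=-0.5)

```text
t: 28.8
tcp_pos: [0.4512, -0.1435, 0.1604]
tool_rot: [-1.891, -2.499, -0.009]
ft_force: [0.5, 0.0, 0.0]
finger_gap: 0.749
```

Run:
```python
from h import *
pose(); c,w,h,a=fins(.4583,-.1434,.045); need(c[0],c[1],.014,a%180)
```

```text
t 28.80 tcp [ 0.4512 -0.1435  0.1604] yaw 105.77 tilt 0.53 gap 70.4mm F [0.5 0.  0. ] j [-0.46  0.16  1.79  0.01  1.19 -0.74]
blobs 6
part 720 [ 0.4585 -0.144 ] L 0.0456 W 0.0359 yaw -76.06
need [ 0.0073 -0.0007 -0.1464] rot [-0.008 -0.003 -0.033] rows>=0.2 j6 end -0.55
```

step_arm([
  [[0.002,0,-0.03,-0.004,-0.002,-0.015],[0.002,0,-0.035,-0.004,-0.002,-0.015],[0.001,0,-0.03,0,0,0],[0,0,-0.015,0,0,0],[0,0,0,0,0,0],[0,0,0,0,0,0]],
])

```text
t: 29.45
tcp_pos: [0.4617, -0.1382, 0.0535]
tool_rot: [1.926, 2.465, 0.01]
ft_force: [0.6, -0.6, 0.2]
finger_gap: 0.751
```

Run:
```python
from h import *
pose(); c,w,h,a=fins(.4583,-.1434,.045); need(c[0],c[1],.014,a%180)
```

```text
t 29.45 tcp [ 0.4617 -0.1382  0.0535] yaw 104.00 tilt 0.85 gap 70.6mm F [ 0.6 -0.6  0.2] j [-0.44  0.28  1.95  0.    0.9  -0.69]
blobs 6
part 1562 [ 0.4584 -0.1436] L 0.0455 W 0.0361 yaw -75.56
need [-0.0033 -0.0054 -0.0397] rot [0.003 0.015 0.008] rows>=0.1 j6 end -0.56
```

step_arm([
  [[-0.002,-0.002,-0.009,0.002,0.008,0.004],[-0.001,-0.002,-0.01,0.001,0.006,0.003],[-0.001,-0.001,-0.009,0,0,0],[0,0,-0.004,0,0,0],[0,0,0,0,0,0],[0,0,0,0,0,0]],
])

```text
t: 30.1
tcp_pos: [0.4596, -0.1444, 0.0219]
tool_rot: [1.922, 2.478, 0.002]
ft_force: [-0.3, 0.2, -0.6]
finger_gap: 0.752
```

Run:
```python
from h import *
pose(); need(.4584,-.1436,.014,104.5)
```

```text
t 30.10 tcp [ 0.4596 -0.1444  0.0219] yaw 104.41 tilt 0.33 gap 70.7mm F [-0.3  0.2 -0.6] j [-0.45  0.33  1.98  0.    0.83 -0.7 ]
need [-0.0012  0.0008 -0.0079] rot [0.002 0.005 0.002] rows>=0.0 j6 end -0.56
```

step_arm([
  [[-0.001,0.001,-0.004,0.001,0.004,0.001],[0,0,-0.003,0,0,0],[0,0,-0.001,0,0,0],[0,0,0,0,0,0]],
])

```text
t: 30.5
tcp_pos: [0.4589, -0.1435, 0.0135]
tool_rot: [1.923, 2.482, -0.0]
ft_force: [0.3, -0.1, -0.3]
finger_gap: 0.752
```

step_arm([
  [[0,0,0,0,0,0],[0,0,0,0,0,0],[0,0,0,0,0,0],[0,0,0,0,0,0],[0,0,0,0,0,0],[0,0,0,0,0,0]],
], claw=1)

```text
t: 31.1
tcp_pos: [0.4592, -0.1436, 0.0139]
tool_rot: [1.922, 2.481, -0.0]
ft_force: [-0.0, 0.5, -0.8]
finger_gap: 0.383
```

Run:
```python
from h import *
pose(); need(.5057,.0965,.12,-.6)
```

```text
t 31.10 tcp [ 0.4592 -0.1436  0.0139] yaw 104.47 tilt 0.18 gap 36.0mm F [-0.   0.5 -0.8] j [-0.45  0.34  1.99 -0.    0.81 -0.7 ]
need [0.0465 0.2401 0.1061] rot [ 0.004 -0.    -1.834] rows>=12.2 j6 end 1.77
```

step_arm([
  [[0,0,0.01,0,0,0],[0,0,0.03,0,0,0],[0,0,0.04,0,0,0],[0,0,0.03,0,0,0],[0.004,0.018,0,0,0,-0.139],[0.004,0.018,0,0,0,-0.139],[0.004,0.018,0,0,0,-0.139],[0.004,0.018,0,0,0,-0.139],[0.004,0.018,0,0,0,-0.139],[0.004,0.018,0,0,0,-0.139],[0.004,0.018,0,0,0,-0.139],[0.004,0.018,0,0,0,-0.139],[0.004,0.018,0,0,0,-0.139],[0.004,0.018,0,0,0,-0.139],[0.004,0.018,0,0,0,-0.139],[0.003,0.018,0,0,0,-0.139],[0.003,0.018,0,0,0,-0.139],[0,0,0,0,0,0],[0,0,0,0,0,0]],
])

```text
t: 33.0
tcp_pos: [0.5089, 0.0995, 0.1413]
tool_rot: [3.131, -0.089, 0.004]
ft_force: [0.3, 0.2, -0.4]
finger_gap: 0.381
```

Run:
```python
from h import *
pose(); need(.5058,.0965,.02,-.6)
```

```text
t 33.00 tcp [0.5089 0.0995 0.1413] yaw -3.25 tilt 0.58 gap 35.8mm F [ 0.3  0.2 -0.4] j [ 0.07  0.24  1.74 -0.01  1.16  1.7 ]
need [-0.0031 -0.003  -0.1213] rot [0.01  0.003 0.046] rows>=0.3 j6 end 1.77
```

step_arm([
  [[-0.001,0,-0.022,0.004,0.002,0.02],[-0.001,0,-0.027,0.004,0.002,0.02],[-0.001,0,-0.022,0,0,0.003],[0,0,-0.012,0,0,0],[0,0,0,0,0,0],[0,0,0,0,0,0]],
])

```text
t: 33.6
tcp_pos: [0.5058, 0.0939, 0.0586]
tool_rot: [3.138, -0.001, 0.003]
ft_force: [-0.2, -0.2, 0.1]
finger_gap: 0.384
```

Run:
```python
from h import *
pose(); need(.5062,.0965,.0195,-.6)
```

```text
t 33.60 tcp [0.5058 0.0939 0.0586] yaw -0.03 tilt 0.26 gap 36.1mm F [-0.2 -0.2  0.1] j [ 0.05  0.32  1.86 -0.01  0.95  1.63]
need [ 0.0004  0.0026 -0.0391] rot [ 0.004  0.002 -0.01 ] rows>=0.1 j6 end 1.77
```

step_arm([
  [[0,0.002,-0.01,0.002,0.001,-0.005],[0,0.001,-0.01,0.001,0.001,-0.003],[0,0,-0.009,0,0,0],[0,0,-0.004,0,0,0],[0,0,0,0,0,0],[0,0,0,0,0,0]],
])

```text
t: 34.2
tcp_pos: [0.5074, 0.0965, 0.0248]
tool_rot: [3.141, -0.012, 0.006]
ft_force: [-0.3, 0.1, -1.1]
finger_gap: 0.377
```

Run:
```python
from h import *
pose(); need(.5062,.0965,.0195,-.6)
```

```text
t 34.20 tcp [0.5074 0.0965 0.0248] yaw -0.45 tilt 0.23 gap 35.5mm F [-0.3  0.1 -1.1] j [ 0.05  0.37  1.9  -0.    0.87  1.63]
need [-0.0012 -0.     -0.0053] rot [ 0.001  0.004 -0.003] rows>=0.0 j6 end 1.77
```

step_arm([
  [[-0.001,0,-0.003,0,0.003,-0.002],[0,0,-0.002,0,0,0],[0,0,-0.001,0,0,0],[0,0,0,0,0,0]],
])

```text
t: 34.6
tcp_pos: [0.507, 0.0967, 0.0191]
tool_rot: [3.141, -0.015, 0.004]
ft_force: [-0.3, 0.3, -1.5]
finger_gap: 0.379
```

step_arm([
  [[0,0,0,0,0,0],[0,0,0,0,0,0],[0,0,0,0,0,0],[0,0,0.01,0,0,0],[0,0,0.03,0,0,0],[0,0,0.04,0,0,0],[0,0,0.04,0,0,0],[0,0.03,0.04,0,0,0],[0,0.04,0.03,0,0,0],[0,0.03,0.02,0,0,0],[0,0,0,0,0,0],[0,0,0,0,0,0]],
], claw=0.1)

```text
t: 35.8
tcp_pos: [0.5049, 0.1984, 0.2433]
tool_rot: [-3.14, 0.019, -0.013]
ft_force: [0.3, 0.2, 0.4]
finger_gap: 0.451
```

Run:
```python
from h import *
pose()
im,W,i=wrist('w4.png')
for L,y in ((45,.0965),(70,.1645),(95,.2325),(120,.3012)):
    m=(W[...,2]>.026)&(W[...,2]<.045)&(abs(W[...,0]-.507)<.075)&(abs(W[...,1]-y)<.03); rect(W[m][:,:2],str(L)+' z %.4f'%np.median(W[m][:,2]))
g=im.astype(int).max(2)
for c in ('controller','assortment_box'): print(c,[np.round(r['location'],4) for r in landmark_of(c,'wrist')][:1])
```

```text
t 35.80 tcp [0.5049 0.1984 0.2433] yaw -0.68 tilt 0.48 gap 42.4mm F [0.3 0.2 0.4] j [ 0.25  0.21  1.53 -0.    1.4   1.83]
45 z 0.0321 776 [0.5066 0.0973] L 0.0452 W 0.0375 yaw -0.67
70 z 0.0324 833 [0.5063 0.1654] L 0.0702 W 0.0361 yaw -0.49
95 z 0.0324 1134 [0.5066 0.2337] L 0.0951 W 0.0361 yaw -0.48
120 z 0.0320 1999 [0.5091 0.3024] L 0.1206 W 0.0366 yaw -0.47
controller [array([6.626e-01, 7.790e-02, 6.000e-04])]
assortment_box [array([0.6604, 0.3228, 0.002 ])]
```

View pics/w4.png

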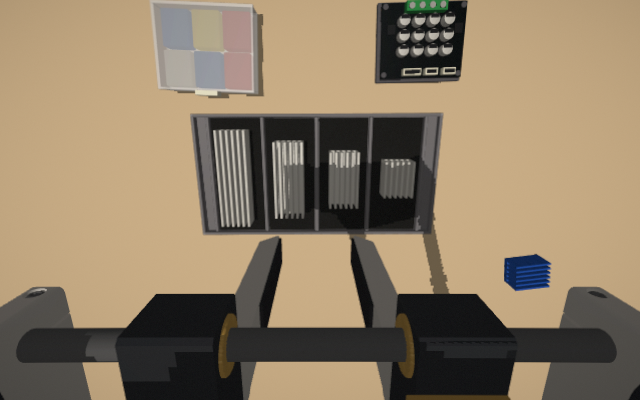

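Final view: left to right the 120 (234,178), 95 (289,178), 70 (344,180) and 45 (397,178) lie in bays 4 to 1. All are fins up, centred and lengthwise. The controller (420,40), the box (206,47) and the blue part (527,272) stand where they stood.

```bash
python3 -c "
from h import *
print(arm.finish_job())"
```

```text
the job is handed in; nothing more can be done
None
```

The four heatsinks are in the tray in order of length, and the job is handed in. It took about 36 s of the 104 s allowed.

| Bay | Heatsink | Note |
|---|---|---|
| 1 (beside the controller) | 45 mm | shortest |
| 2 | 70 mm | lifted straight up off the 120 mm |
| 3 | 95 mm | |
| 4 | 120 mm | longest |

- **Final check:** a wrist picture, taken with the gripper raised clear, shows all four fins up. Each is within about 1 mm of its bay centre and 0.5° of the tray's axis, by my own tray fit; camera calibration is good to about 2 mm. The tops are at about 32 mm, so they are seated on the foam.
- **120 mm heatsink:** after the 70 mm was lifted off, the fit put it where it had been beforehand, within a few millimetres, with its yaw unchanged.
- **Bystanders:** the network finds the controller and the assortment box where they were at the start, within its 4 mm accuracy. I did not touch the blue or the green look-alike.
- **Disagreement:** one fit of the 95 mm heatsink, made right after placing it, also caught part of its neighbour and was useless. The final check gave a clean fit. No other check failed.

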